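Clear up after the brake job

TASK

Clear the shelf after the brake job: lay the trim tool and the brush flat on the floor of the steel tray, not on top of one another; put the wheel nut in the wide jar, the bolt in the narrow jar, and drop the worn brake pad into the tilted-out grey bin. Do not knock the glass jars over.

Things in the scene. Friction and masses are not known exactly. Their poses are not given: they have to be found in the camera images.
- trim_tool: The yellow plastic trim tool, a flat pry lever lying flat: 190 mm long (along its x), 22 mm wide grip (y), 10 mm thick in the middle 104 mm; the forked end (+x) is 24 mm wide and 6 mm thick, the blunt end 18 mm wide and 7 mm thick. Origin: on its centre line 5 mm above its underside, near its centre of mass; z up. 45 g.
- brush: The small orange detailing brush, lying on the shelf: 160 mm long (along its x, black bristles at +x), round-looking 16 to 18 mm thick handle that does not roll, steel ferrule from 18 to 40 mm ahead of the origin, bristles beyond. Origin: on its axis, 9 mm above the shelf, at mid-length; z up; take it by the handle at or just behind the origin (width 16 mm, height 18 mm). 40 g.
- brake_pad: The worn brake pad, lying flat: steel backing plate 70 x 40 x 5 mm (86 mm long over the two end lugs, length along its x) with black friction lining on top, 13 mm thick in all, 40 mm wide (y). Origin: its centre, 6.5 mm above its underside; z up. About 180 g.
- wheel_nut: The steel wheel nut, a dome-topped hexagon standing upright: 21 mm across the flats, 34 mm tall, with a 27 mm round flange 5 mm thick at its foot. Origin: on its axis at mid-height (17 mm above its foot); z is its axis, towards the dome; its x axis points at a corner of the hexagon and its y axis at a flat. About 60 g.
- bolt: The steel flange bolt, standing on its head with the threaded 12 mm shank straight up: 52 mm tall, the lowest 12 mm being hexagon head (18 mm) and 27 mm round flange, the upper 40 mm the bare shank. Origin: on its axis at mid-height (26 mm above its foot); z is its axis, towards the shank's end. About 60 g.
- tray: The stainless steel tray, loose on the shelf (0.7 kg): 250 mm long (x) x 150 mm wide (y), walls 3 mm thick and 24 mm high with a rolled rim to 27 mm, floor 3 mm thick. Origin: centre of its underside.
- wide_jar: The wider, squat amber glass jar, empty, open, loose: 106 mm body diameter, 80 mm tall, open mouth 91 mm inside, glass base 5 mm thick. Origin: centre of its underside; z up. About 0.32 kg.
- narrow_jar: The slimmer, taller amber glass jar, empty, open, loose: 72 mm body diameter, 105 mm tall, open mouth 60 mm inside, glass base 5 mm thick. Origin: centre of its underside; z up. About 0.26 kg.
- bin: The grey tilt-out bin, fixed tilted out by 55 degrees in a fixed case under a teak ledge. Origin: on the shelf under the centre of the mouth; front faces -x. Mouth open to above: x -52 to +52 mm, y -67 to +67 mm; front lip 88 mm high; case and ledge from x +54 mm back, 166 mm wide, 158 mm high. Things let go in the mouth land on the sloping front panel, or slide down it to a V at x +54 mm.
- bin_pocket (a point): The inner bottom edge of the tilted bin, mid-width (54 mm behind bin's origin along its x, 12 mm up). Axes tilted with the bin: z runs up along the inside of the front panel (132 mm to the lip), x up along the bin's floor (98 mm to its back), y across (inside from -67 to +67 mm).

How it is judged:
By the outcome, as a careful person would: the job done as asked, in the order asked, and still so for the second after the job is handed in, with the robot touching nothing.
It also fails if it takes over 115 s, if anything falls off the work surface, if the arm or the gripper's body presses on something with over 40 N, if the wrist force passes 120 N, or if a joint passes its speed limit or range.

ROBOT

A 6-joint arm with a two-finger parallel gripper is mounted at the origin on the work surface. World frame = base frame: x ahead of the robot, y to its left, z up, the work surface at z = 0. Lengths are in m, angles in rad, forces in N, time in s.
With the tool pointing down it reaches from about 0.35 to 0.875 m from the base axis. Payload 15.5 kg.
Tool frame: the origin (TCP) lies midway between the tips of the shut fingers; the grasp point (between the pads) lies 19 mm behind it; x points along the fingers, y is the direction in which the jaws open and shut, and the axes are right-handed (so a half turn about x gives the same grasp; the last joint's range is limited). The gripper opens to 85 mm and grips with 20 to 120 N. Pads are 22 mm wide; open, the fingers measure 114 mm over their backs; the gripper's body (76 mm by 85 mm) begins 54 mm behind the grasp point. The pads swing forward as they close: fully open they stand 13 mm farther back than shut.
Start: joints at [-1.258, 0.494, 1.345, -0, 1.302, -0.096], TCP at [0.248, -0.574, 0.231] pointing down, gripper open.
Joint ranges: [-2.91, 2.91], [-0.82, 2.16], [0.22, 2.67], [-1.22, 4.37], [0.12, 2.79], [-3.08, 3.08]. Speed limits (rad/s): [1.89, 1.89, 2.57, 3.01, 3.01, 3.01].

INTERFACE

Orientations are given as a unit quaternion [w, x, y, z].
In Python, from bench import state, viewer, ticket gives the robot as it stands.
- The arm moves only by the tool drive_tool, never from a script. Its argument "motion" is a list of rows, each a list of 3 entries, a list of its own where there are three numbers: the shift along the tool's x, y, z in m, then the turn about the tool's x in rad, then the finger opening in m, from 0 to 0.0854. A call has 1 to 12 rows; each row shifts and turns the commanded pose from where the row before left it, along the tool's axes as they then stand; what a row does not reach is not made up. A row lasts 1/12 s, in which the tool goes at most 41.7 mm and 7.16 degrees, less where a joint would pass 70% of its speed; a pose out of reach is approached as far as the arm can. A call is refused whole if a number of a shift passes 0.0417 or a number of a turn 0.125, either way. A call with a gripper value outside its range is refused whole. The fingers move at their own pace and stop on an object; the grip force is fixed at half the most. Time passes only in rows, so rows that do not move let the fingers close. It gives the time, the measured TCP pose, the force and the opening at its end, in the units of the state.
- state(): the state, without advancing time (a new reading comes with each control period).
- viewer.camera(name): name is "scene" or "top" or "wrist"; returns (picture, depth): 384x512x3 uint8, red, green, blue; 384x512 float32, m along the optical axis (not along the pixel's ray), 0 where there is no reading.
- viewer.camera_params(name): a dict with "vfov" (degrees; the focal length in pixels is half the picture's height over the tangent of half this angle, whatever the lens; pixels are square), "cx", "cy" (the principal point, pixels), "origin" and "attitude" of the camera in the world; the wrist camera has in their place "T_tool_cam" (4x4, takes a point from camera to tool coordinates, whose origin is the TCP and whose axes are the tool frame's). Camera axes: x right, y up, looking along -z (the intrinsics and any distortion apply to the point x, -y, -z); pixel columns grow to the right and rows downward; lengths in m; the calibration is good to about 2 mm. The wrist camera is an equidistant fisheye: a pixel r from the principal point sees the ray r / f radians off the axis. A picture is of the moment at which its call begins: read the wrist's pose just before it. camera_params takes no time and is no camera call.
- ticket.hand_in(): hands the job in, once; it reports no verdict.
The state is a dict: "time_s": time; "qpos": joint angles; "joint_vel": joint speeds; "effort": joint torques, N m; "tool_pos": TCP position; "orientation": TCP orientation; "contact_force": force on the tool from outside, world axes, zero at the start; "moment": the same for the moment, N m; "gripper_width": finger opening in m.
Only numpy, scipy, OpenCV 4.12 (cv2) and the standard library are available. Lean on these libraries where they do the work, as an engineer would, in place of code of your own. Each camera call takes 0.05 s, during which the arm holds its last target. There are 200 camera calls.

## Working session

There is one attempt and no reset: what is moved stays moved. The work goes in short steps, Python scripts to look and compute and a tool call to move; the robot and the scene stay as the last step left them, time stands still between calls to the robot, and variables do not carry over. Pictures are saved under pics/ and viewed, about 12 in all and at most 16, crops included, and the job is handed in when it is done.

Besides the shell and the picture viewer there is one more tool, called after "Emit:" as name([rows], argument=value, ...), one row to a line, values as JSON. drive_tool: Moves the arm, as the interface text tells. Its arguments: {"type":"object","properties":{"motion":{"type":"array","items":{"type":"array"}}},"required":["motion"]}

```bash
ls; mkdir -p pics; python3 - <<'E'
from bench import state, viewer
import cv2, numpy as np
s=state(); print(s)
for n in ("top","scene"):
    p,d=viewer.camera(n); cv2.imwrite(f"pics/{n}0.png",cv2.resize(p[:,:,::-1],(800,600),interpolation=cv2.INTER_CUBIC)); np.save(f"{n}0.npy",d); cv2.imwrite(f"{n}0raw.png",p[:,:,::-1])
    print(n,viewer.camera_params(n))
print(viewer.camera_params("wrist"))
E
```

```text
pics
{'time_s': 0.0, 'qpos': array([-1.25849897e+00,  4.94162988e-01,  1.34613796e+00,  3.50027526e-05,
        1.30250055e+00, -9.54688114e-02]), 'joint_vel': array([-0.00064949, -0.00143801, -0.00050549,  0.00150109,  0.00029153,
       -0.00033513]), 'effort': array([-2.87783478e-03, -8.82156229e+01, -3.83864808e+01, -2.75020229e-04,
        1.01540261e-02,  3.84956911e-05]), 'tool_pos': array([ 0.24776925, -0.57339582,  0.2307105 ]), 'orientation': array([-0.14274097, -0.69242716, -0.14359332,  0.69249593]), 'contact_force': array([-0.40752206,  0.42640098, -0.2549388 ]), 'moment': array([-0.0077141 ,  0.0825406 ,  0.05102261]), 'gripper_width': 0.0852414635719871}
top {'vfov': 49.965898652158636, 'cx': 255.8049411890414, 'cy': 187.49361439699587, 'origin': array([ 0.45340467, -0.01962603,  1.04967992]), 'attitude': array([-0.70373099, -0.04770871,  0.04415139,  0.70748656])}
scene {'vfov': 46.16160015202711, 'cx': 257.3472582121673, 'cy': 185.07443889994937, 'origin': array([1.15801625, 0.42959532, 0.90186002]), 'attitude': array([0.4153922 , 0.16283663, 0.30950616, 0.83972584])}
{'vfov': 65.70646984690485, 'cx': 254.00470964493587, 'cy': 188.56134451589833, 'T_tool_cam': array([[-7.68354087e-04,  2.76127878e-01, -9.61120598e-01,
        -1.42757192e-01],
       [ 9.99999241e-01, -7.13380868e-04, -1.00438785e-03,
         6.80149763e-04],
       [-9.62984532e-04, -9.61120641e-01, -2.76127121e-01,
        -7.07463267e-02],
       [ 0.00000000e+00,  0.00000000e+00,  0.00000000e+00,
         1.00000000e+00]])}
```

View pics/top0.png

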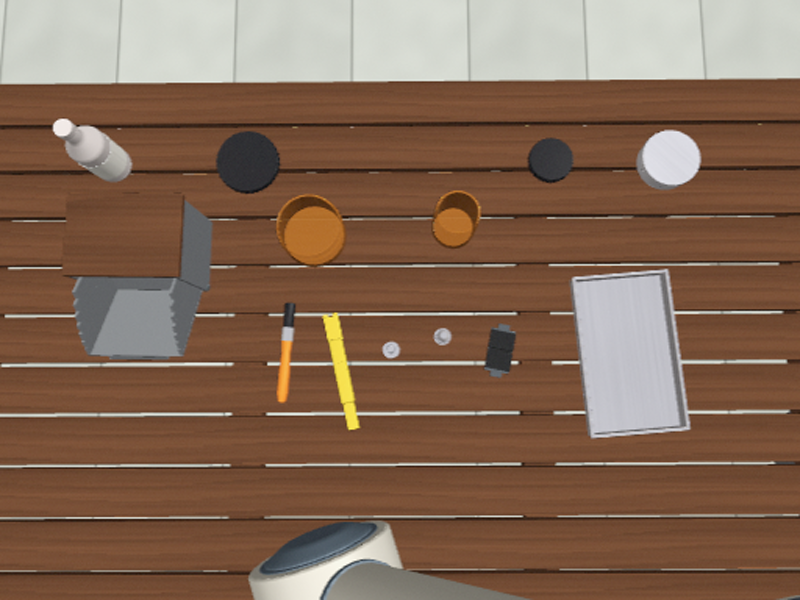

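View pics/scene0.png

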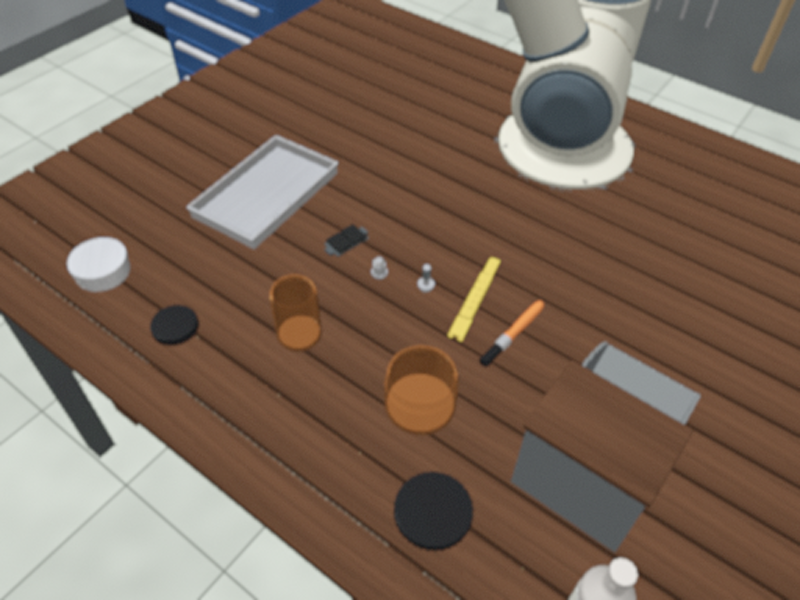

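```bash
cat > h.py <<'E'
import numpy as np, cv2
from scipy.spatial.transform import Rotation as R
from bench import state, viewer
def rot(q): q=np.asarray(q); return R.from_quat([q[1],q[2],q[3],q[0]]).as_matrix()
def ray(name,u,v,s=None):
    """raw pixel -> origin, direction (world, unit depth for pinhole)"""
    P=viewer.camera_params(name); f=192/np.tan(np.radians(P['vfov']/2))
    a,b=(u-P['cx'])/f,(v-P['cy'])/f
    if name!='wrist': return P['origin'],rot(P['attitude'])@np.array([a,-b,-1.])
    th=np.hypot(a,b); k=np.tan(th)/th if th>1e-9 else 1
    T=P['T_tool_cam']; Rt=rot(s['orientation'])
    return s['tool_pos']+Rt@T[:3,3], Rt@T[:3,:3]@np.array([a*k,-b*k,-1.])
def pix(name,u,v,z,s=None):
    o,d=ray(name,u,v,s); return o+d*(z-o[2])/d[2]
def axes(s=None):
    s=s or state(); return rot(s['orientation'])
def go(xyz,jaw_deg=None,s=None):
    """print turn needed so jaw axis (tool y) lies at jaw_deg (mod 180) in world, then shift in tool axes after the turn"""
    s=s or state(); M=axes(s); y=M[:,1]; cur=np.degrees(np.arctan2(y[1],y[0])); dt=0
    if jaw_deg is not None:
        dt=(jaw_deg-cur+90)%180-90
    turn=-np.radians(dt)  # tool x points down
    M2=M@R.from_rotvec([turn,0,0]).as_matrix()
    print('jaw now %.1f tilt %.3f q6 %.2f turn %.3f'%(cur,M[2,0],s['qpos'][5],turn),'shift',np.round(M2.T@(np.asarray(xyz)-s['tool_pos']),4),'pos',np.round(s['tool_pos'],4),'F',np.round(s['contact_force'],1),'w',round(s['gripper_width'],4),'t',round(s['time_s'],2))
def wshot(fn,crop=None,sc=1.5625):
    s=state(); p,d=viewer.camera('wrist'); np.save('w.npy',d); im=p[:,:,::-1]
    if crop: im=im[crop[1]:crop[3],crop[0]:crop[2]]
    cv2.imwrite(fn,cv2.resize(im,None,fx=sc,fy=sc,interpolation=cv2.INTER_CUBIC)); return s
E
python3 - <<'E'
from h import *
im=cv2.imread('top0raw.png'); hsv=cv2.cvtColor(im,cv2.COLOR_BGR2HSV)
k=1/1.5625
def W(u,v,z): return np.round(pix('top',u*k,v*k,z)[:2],4)
m=cv2.inRange(hsv,(22,120,120),(35,255,255)); n,l,st,c=cv2.connectedComponentsWithStats(m); i=1+st[1:,4].argmax()
def rect(pts,z):
    P=np.array([pix('top',u,v,z)[:2] for u,v in pts]); r=cv2.minAreaRect((P*1000).astype(np.float32)); return r
ys,xs=np.where(l==i); print('yellow',rect(zip(xs,ys),.008))
m=cv2.inRange(hsv,(8,190,170),(20,255,255)); m[:,300:]=0;m[:180]=0; n,l,st,c=cv2.connectedComponentsWithStats(m); i=1+st[1:,4].argmax()
ys,xs=np.where(l==i); print('orange',rect(zip(xs,ys),.012))
print('brush tip,end',W(290,304,.009),W(282,402,.009))
print('trim',W(331,315,.006),W(353,430,.006))
print('nut top',W(442,335,.03),'bolt top',W(391,349,.052),'bolt foot',W(391,350,.01),'pad',W(500,350,.013),W(504,325,.005),W(495,375,.005))
print('tray rim', [W(*p,.027) for p in ((572,278),(667,270),(690,429),(591,437))])
print('narrow base',W(453,226,.005),'mouth',W(458,210,.105))
print('wide base',W(314,235,.005),'mouth',W(309,227,.08))
print('bin lip',W(92,353,.088),W(182,356,.088),'ledge',W(63,277,.158),W(180,277,.158),W(66,192,.158),W(183,193,.158))
crop=im[170:290,165:345]; cv2.imwrite('pics/c1.png',cv2.resize(crop,None,fx=4.4,fy=4.4,interpolation=cv2.INTER_CUBIC))
print(np.round(axes(),3))
E
```

```text
yellow ((465.0961608886719, 79.1661605834961), (188.17120361328125, 25.539752960205078), 12.940313339233398)
orange ((464.044189453125, 171.70970153808594), (17.01625633239746, 96.66112518310547), 85.62104034423828)
brush tip,end [0.5724 0.164 ] [0.415 0.174]
trim [0.5543 0.0973] [0.3704 0.0607]
nut top [ 0.5192 -0.0815] bolt top [ 0.4966 -0.0011] bolt foot [ 4.968e-01 -3.000e-04] pad [ 0.4958 -0.1752] [ 0.5365 -0.1839] [ 0.4561 -0.1673]
tray rim [array([ 0.6098, -0.2914]), array([ 0.6219, -0.4442]), array([ 0.3712, -0.4652]), array([ 0.3597, -0.311 ])]
narrow base [ 0.7015 -0.1036] mouth [ 0.7023 -0.1035]
wide base [0.6877 0.1268] mouth [0.6835 0.1242]
bin lip [0.4914 0.4444] [0.4863 0.3097] ledge [0.5953 0.4576] [0.5943 0.2929] [0.7183 0.4611] [0.7157 0.2934]
[[-0.     0.397 -0.918]
 [ 0.001 -0.918 -0.397]
 [-1.    -0.001 -0.   ]]
```

View pics/c1.png

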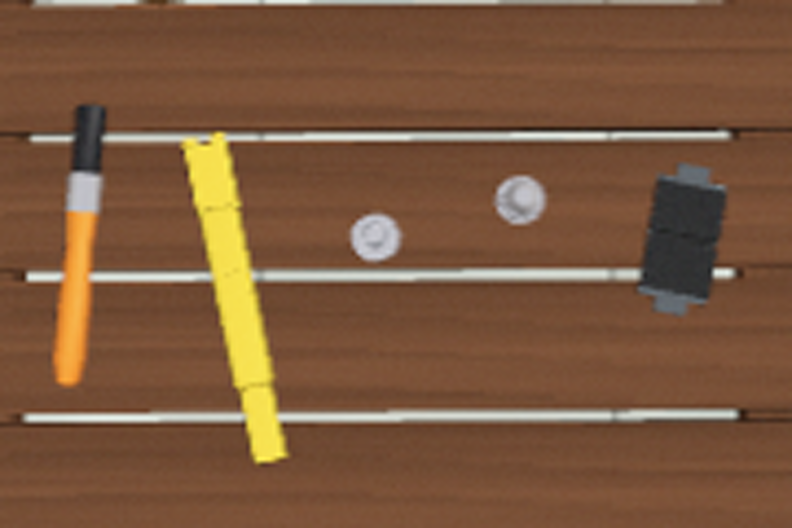

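Emit:
drive_tool([
  [[0,0,0],0.1,0.05],
  [[0,0,0],0.1,0.05],
  [[0.004,-0.0297,-0.0173],0,0.05],
  [[0.004,-0.0297,-0.0173],0,0.05],
  [[0.004,-0.0297,-0.0173],0,0.05],
  [[0.004,-0.0297,-0.0173],0,0.05],
  [[0.004,-0.0297,-0.0173],0,0.05],
  [[0.004,-0.0297,-0.0173],0,0.05],
  [[0.004,-0.0297,-0.0173],0,0.05],
  [[0.004,-0.0297,-0.0173],0,0.05],
  [[0.004,-0.0297,-0.0173],0,0.05],
  [[0.004,-0.0297,-0.0173],0,0.05],
])

```text
time_s: 1.1
tool_pos: [0.3559, -0.2458, 0.191]
orientation: [-0.073, -0.703, -0.073, 0.703]
contact_force: [1.7, -1.0, -0.8]
gripper_width: 0.05
```

Emit:
drive_tool([
  [[0.004,-0.0297,-0.0173],0,0.05],
  [[0.004,-0.0297,-0.0173],0,0.05],
  [[0.004,-0.0297,-0.0173],0,0.05],
  [[0.004,-0.0297,-0.0173],0,0.05],
  [[0.004,-0.0297,-0.0173],0,0.05],
  [[0.004,-0.0297,-0.0173],0,0.05],
  [[0.004,-0.0297,-0.0173],0,0.05],
  [[0.004,-0.0297,-0.0173],0,0.05],
  [[0.004,-0.0297,-0.0173],0,0.05],
  [[0.004,-0.0297,-0.0173],0,0.05],
  [[0,0,0],0,0.05],
])

```text
time_s: 2.02
tool_pos: [0.4652, 0.0834, 0.1507]
orientation: [0.074, 0.703, 0.075, -0.703]
contact_force: [-1.4, 0.0, -0.2]
gripper_width: 0.05
```

```bash
python3 - <<'E'
from h import *
s=wshot('pics/w1.png'); go([.4635,.079,.003],102)
E
```

```text
jaw now -77.9 tilt -1.000 q6 1.41 turn 0.002 shift [0.1478 0.0021 0.0012] pos [0.4643 0.0813 0.1508] F [-0.4 -0.2 -0.2] w 0.0499 t 2.07
```

View pics/w1.png

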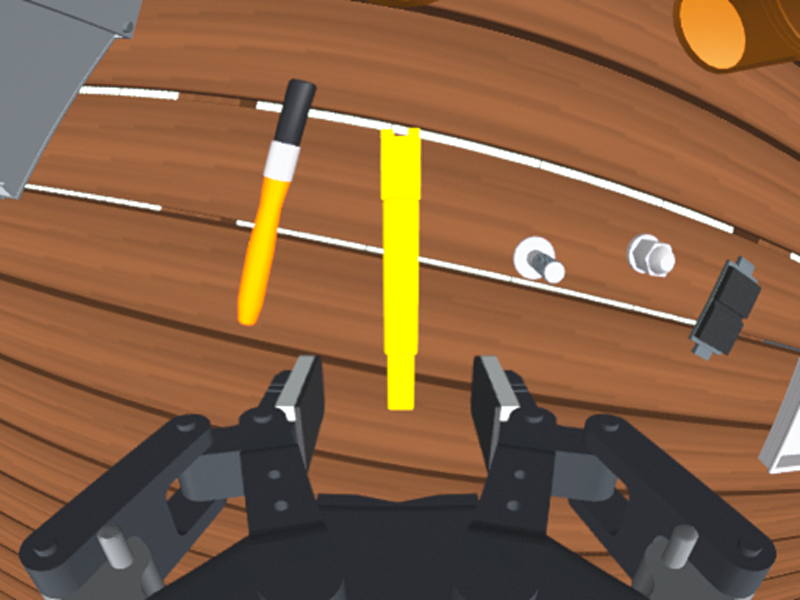

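Wrist view: trim tool is aligned between the jaws from (401,130) to (400,409), brush (301,82)–(247,324), bolt foot (536,258), nut (652,255), pad (726,308).

```bash
python3 - <<'E'
from h import *
s=state(); k=1/1.5625
def W(n,u,v,z): print(n,np.round(pix('wrist',u*k,v*k,z,s)[:2],4))
W('fork',401,130,.006);W('mid1',401,198,.01);W('mid2',400,354,.01);W('blunt',400,409,.007)
W('brush tip',301,82,.009);W('end',247,324,.009)
W('bolt fl',535,258,.005);W('bolt top',554,271,.052);W('nut fl',650,255,.004);W('nut top',661,259,.032)
W('pad lug',743,262,.003);W('lug',702,354,.003)
E
```

```text
fork [0.5552 0.0976]
mid1 [0.5143 0.0887]
mid2 [0.4145 0.0676]
blunt [0.3716 0.0582]
brush tip [0.5732 0.1638]
end [0.4124 0.1726]
bolt fl [ 0.496  -0.0048]
bolt top [ 0.4976 -0.0015]
nut fl [ 0.5184 -0.0902]
nut top [ 0.5195 -0.0816]
pad lug [ 0.5358 -0.1831]
lug [ 0.4553 -0.1725]
```

Emit:
drive_tool([
  [[0.03,0.003,0.001],0,0.05],
  [[0.035,0,0],0,0.05],
  [[0.035,0,0],0,0.05],
  [[0.025,0,0],0,0.05],
  [[0.015,0,0],0,0.05],
  [[0.009,0,0],0,0.05],
  [[0,0,0],0,0.05],
  [[0,0,0],0,0.0],
  [[0,0,0],0,0.0],
  [[0,0,0],0,0.0],
  [[0,0,0],0,0.0],
  [[0,0,0],0,0.0],
])

```text
time_s: 3.07
tool_pos: [0.4641, 0.0756, 0.0036]
orientation: [0.074, 0.704, 0.073, -0.703]
contact_force: [-0.8, -3.1, 7.8]
gripper_width: 0.02
```

```bash
python3 - <<'E'
from h import *
go([.4907,-.378,.15],94.7)
E
```

```text
jaw now -78.1 tilt -1.000 q6 1.40 turn 0.126 shift [-0.1463  0.4543  0.0104] pos [0.4641 0.0756 0.0036] F [-0.8 -3.1  7.8] w 0.02 t 3.07
```

Emit:
drive_tool([
  [[-0.02,0,0],0,0.0],
  [[-0.03,0,0],0.063,0.0],
  [[-0.03,0,0],0.063,0.0],
  [[-0.02,0.01,0],0,0.0],
  [[0,0.0352,0.0009],0,0.0],
  [[0,0.0352,0.0009],0,0.0],
  [[0,0.0352,0.0009],0,0.0],
  [[0,0.0352,0.0009],0,0.0],
  [[0,0.0352,0.0009],0,0.0],
  [[0,0.0352,0.0009],0,0.0],
  [[0,0.0352,0.0009],0,0.0],
  [[0,0.0352,0.0009],0,0.0],
])

```text
time_s: 4.07
tool_pos: [0.4801, -0.2175, 0.1036]
orientation: [0.029, 0.707, 0.029, -0.706]
contact_force: [0.5, -0.5, -0.8]
gripper_width: 0.0199
```

Emit:
drive_tool([
  [[0,0.0352,0.0009],0,0.0],
  [[0,0.0352,0.0009],0,0.0],
  [[0,0.0352,0.0009],0,0.0],
  [[0,0.025,0.0009],0,0.0],
  [[0,0,0],0,0.0],
  [[0,0,0],0,0.0],
])

```text
time_s: 4.57
tool_pos: [0.4871, -0.3473, 0.1033]
orientation: [0.029, 0.707, 0.028, -0.706]
contact_force: [-0.2, 0.6, -0.4]
gripper_width: 0.0196
```

```bash
python3 - <<'E'
from h import *
s=wshot('pics/w2.png'); go([.4881,-.346,.0085],94.7)
E
```

```text
jaw now -85.4 tilt -1.000 q6 0.77 turn -0.001 shift [ 0.0945 -0.     -0.001 ] pos [ 0.487  -0.3461  0.103 ] F [ 0.7  0.2 -1. ] w 0.02 t 4.62
```

View pics/w2.png

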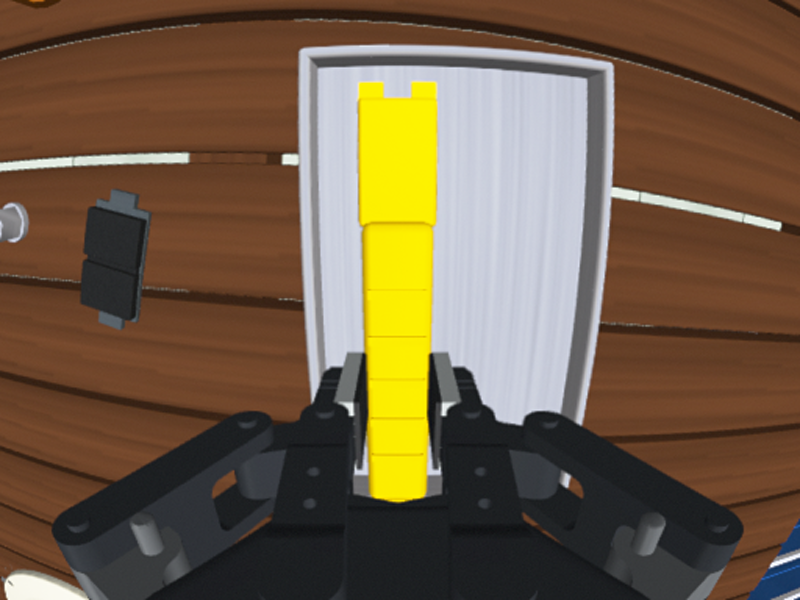

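Emit:
drive_tool([
  [[0.03,0,-0.001],0,0.0],
  [[0.03,0,0],0,0.0],
  [[0.02,0,0],0,0.0],
  [[0.01,0,0],0,0.0],
  [[0.005,0,0],0,0.0],
  [[0,0,0],0,0.0],
  [[0,0,0],0,0.034],
  [[0,0,0],0,0.034],
  [[0,0,0],0,0.034],
  [[0,0,0],0,0.034],
])

```text
time_s: 5.45
tool_pos: [0.4886, -0.346, 0.008]
orientation: [0.029, 0.707, 0.029, -0.706]
contact_force: [0.1, -0.1, -0.1]
gripper_width: 0.0339
```

Emit:
drive_tool([
  [[-0.015,0,0],0,0.034],
  [[-0.03,0,0],0,0.034],
  [[-0.035,0,0],0,0.034],
  [[-0.02,0,0],0,0.034],
  [[0,0,0],0,0.04],
])

```text
time_s: 5.87
tool_pos: [0.4901, -0.3474, 0.1121]
orientation: [0.031, 0.708, 0.027, -0.705]
contact_force: [1.1, -0.8, 0.1]
gripper_width: 0.0399
```

```bash
python3 - <<'E'
from h import *
s=wshot('pics/w3.png'); go([.490,.1685,.1],86)
E
```

```text
jaw now -85.3 tilt -1.000 q6 0.77 turn 0.152 shift [ 0.0083 -0.5141  0.0353] pos [ 0.4893 -0.3468  0.1099] F [-0.9 -0.1  0.5] w 0.0397 t 5.92
```

View pics/w3.png

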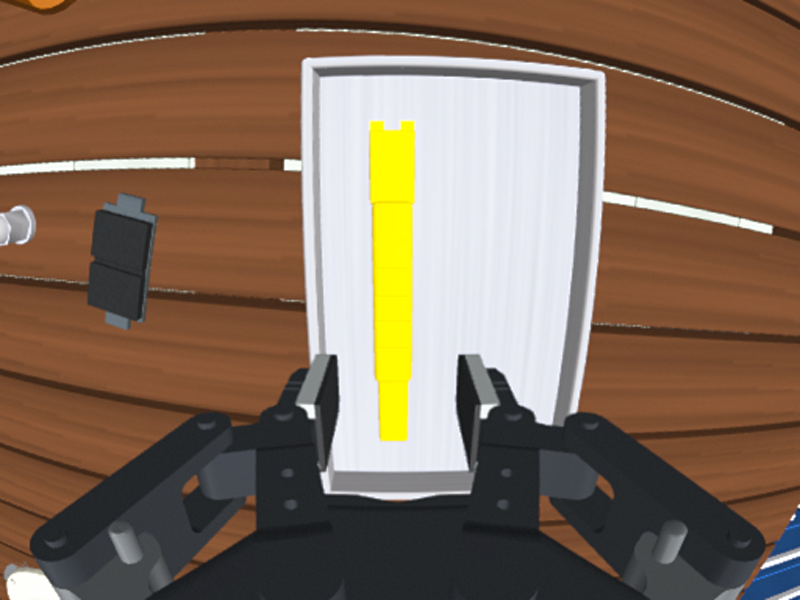

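Emit:
drive_tool([
  [[0,0,0],0.076,0.04],
  [[0,0,0],0.076,0.04],
  [[0,-0.0367,0.0025],0,0.04],
  [[0,-0.0367,0.0025],0,0.04],
  [[0,-0.0367,0.0025],0,0.04],
  [[0,-0.0367,0.0025],0,0.04],
  [[0,-0.0367,0.0025],0,0.04],
  [[0,-0.0367,0.0025],0,0.04],
  [[0,-0.0367,0.0025],0,0.04],
  [[0,-0.0367,0.0025],0,0.04],
  [[0,-0.0367,0.0025],0,0.04],
  [[0,-0.0367,0.0025],0,0.04],
])

```text
time_s: 6.92
tool_pos: [0.4882, 0.0237, 0.1067]
orientation: [0.025, -0.706, 0.025, 0.707]
contact_force: [1.0, -0.1, -0.4]
gripper_width: 0.04
```

Emit:
drive_tool([
  [[0,-0.0367,0.0025],0,0.04],
  [[0,-0.0367,0.0025],0,0.04],
  [[0,-0.0367,0.0025],0,0.04],
  [[0,-0.0367,0.0025],0,0.04],
  [[0,0,0],0,0.04],
  [[0,0,0],0,0.04],
])

```text
time_s: 7.42
tool_pos: [0.4887, 0.1708, 0.1066]
orientation: [0.024, -0.706, 0.024, 0.707]
contact_force: [-0.3, -0.3, -0.5]
gripper_width: 0.0402
```

```bash
python3 - <<'E'
from h import *
s=wshot('pics/w4.png'); go([.490,.1685,.0045],86)
E
```

```text
jaw now -93.9 tilt -1.000 q6 1.86 turn 0.001 shift [ 0.1021  0.0009 -0.0014] pos [0.4887 0.1695 0.1066] F [-0.6 -0.2 -0.7] w 0.0396 t 7.47
```

View pics/w4.png

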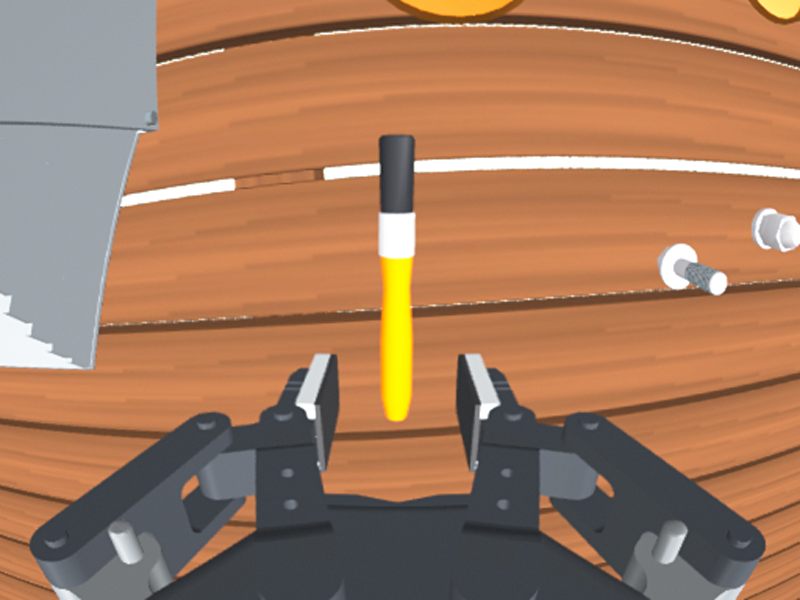

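Emit:
drive_tool([
  [[0.03,0.001,-0.001],0,0.04],
  [[0.03,0,0],0,0.04],
  [[0.022,0,0],0,0.04],
  [[0.014,0,0],0,0.04],
  [[0.005,0,0],0,0.04],
  [[0,0,0],0,0.04],
  [[0,0,0],0,0.0],
  [[0,0,0],0,0.0],
  [[0,0,0],0,0.0],
  [[0,0,0],0,0.0],
  [[0,0,0],0,0.0],
])

```text
time_s: 8.38
tool_pos: [0.4909, 0.168, 0.0074]
orientation: [-0.025, 0.707, -0.025, -0.706]
contact_force: [-0.3, -2.9, 8.4]
gripper_width: 0.0139
```

```bash
python3 - <<'E'
from h import *
go([.4915,-.410,.1],94.7)
E
```

```text
jaw now -94.0 tilt -1.000 q6 1.86 turn -0.152 shift [-0.0927  0.5761  0.0466] pos [0.4909 0.168  0.0074] F [-0.3 -2.9  8.4] w 0.0139 t 8.38
```

Emit:
drive_tool([
  [[-0.02,0,0],0,0.0],
  [[-0.03,0,0],-0.076,0.0],
  [[-0.03,0,0],-0.076,0.0],
  [[-0.02,0.018,0.001],0,0.0],
  [[0,0.036,0.003],0,0.0],
  [[0,0.036,0.003],0,0.0],
  [[0,0.036,0.003],0,0.0],
  [[0,0.036,0.003],0,0.0],
  [[0,0.036,0.003],0,0.0],
  [[0,0.036,0.003],0,0.0],
  [[0,0.036,0.003],0,0.0],
  [[0,0.036,0.003],0,0.0],
])

```text
time_s: 9.38
tool_pos: [0.4902, -0.1409, 0.1071]
orientation: [0.029, 0.707, 0.029, -0.706]
contact_force: [0.4, 1.6, -0.3]
gripper_width: 0.0139
```

Emit:
drive_tool([
  [[0,0.036,0.003],0,0.0],
  [[0,0.036,0.003],0,0.0],
  [[0,0.036,0.003],0,0.0],
  [[0,0.036,0.003],0,0.0],
  [[0,0.036,0.003],0,0.0],
  [[0,0.036,0.003],0,0.0],
  [[0,0.036,0.003],0,0.0],
  [[0,0.018,0.001],0,0.0],
  [[0,0,0],0,0.0],
  [[0,0,0],0,0.0],
])

```text
time_s: 10.22
tool_pos: [0.4902, -0.4108, 0.1068]
orientation: [0.029, 0.707, 0.028, -0.706]
contact_force: [-0.1, -0.3, -0.6]
gripper_width: 0.0138
```

```bash
python3 - <<'E'
from h import *
s=wshot('pics/w5.png'); go([.4915,-.410,.0115],94.7)
E
```

```text
jaw now -85.3 tilt -1.000 q6 0.70 turn -0.001 shift [ 0.0952  0.0005 -0.0011] pos [ 0.4903 -0.4096  0.1067] F [ 0.1  0.5 -0.2] w 0.0142 t 10.27
```

View pics/w5.png

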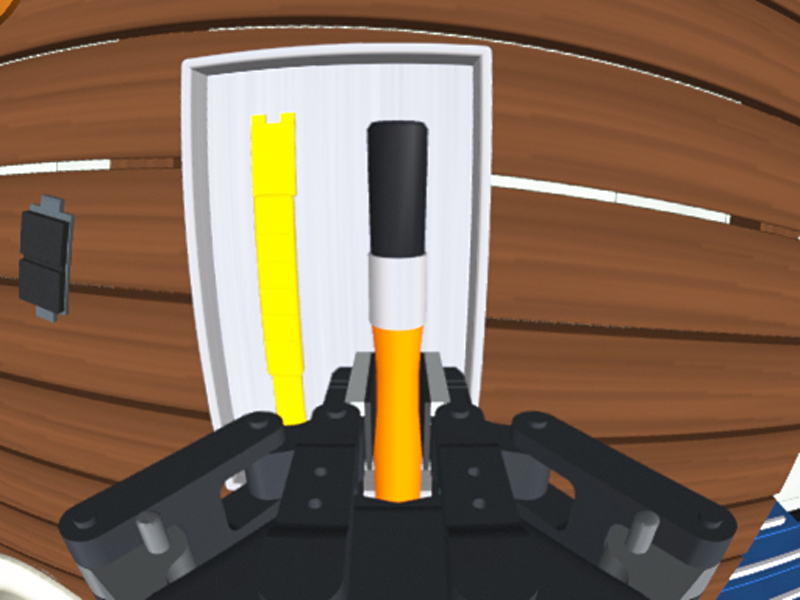

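Brush held straight over the free half of the tray (x 397), clear of the trim tool (ends at 295).

Emit:
drive_tool([
  [[0.03,0,-0.001],0,0.0],
  [[0.03,0,0],0,0.0],
  [[0.02,0,0],0,0.0],
  [[0.01,0,0],0,0.0],
  [[0.005,0,0],0,0.0],
  [[0,0,0],0,0.0],
  [[0,0,0],0,0.03],
  [[0,0,0],0,0.03],
  [[0,0,0],0,0.03],
  [[0,0,0],0,0.03],
])

```text
time_s: 11.1
tool_pos: [0.4918, -0.41, 0.012]
orientation: [0.029, 0.707, 0.029, -0.706]
contact_force: [-0.3, 0.2, 1.0]
gripper_width: 0.0302
```

Emit:
drive_tool([
  [[-0.015,0,0],0,0.03],
  [[-0.03,0,0],0,0.03],
  [[-0.035,0,0],0,0.03],
  [[-0.03,0,0],0,0.035],
  [[0,0,0],0,0.04],
])

```text
time_s: 11.52
tool_pos: [0.4937, -0.4119, 0.1276]
orientation: [0.031, 0.709, 0.027, -0.704]
contact_force: [0.3, -1.8, 1.6]
gripper_width: 0.0399
```

```bash
python3 - <<'E'
from h import *
s=wshot('pics/w6.png'); go([.519,-.0815,.11],90)
E
```

```text
jaw now -85.3 tilt -1.000 q6 0.70 turn 0.082 shift [ 0.0137 -0.3297 -0.026 ] pos [ 0.4929 -0.4111  0.125 ] F [ 0.2 -0.3 -0.4] w 0.0401 t 11.57
```

View pics/w6.png

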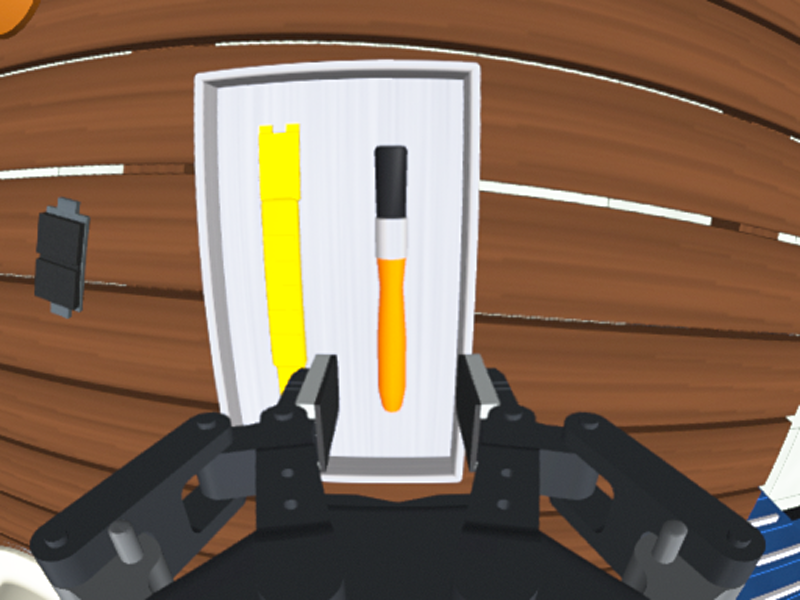

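Both lie flat and apart in the tray. Next the nut; stopping 40 mm short of it so the camera sees it.

Emit:
drive_tool([
  [[0,0,0],0.082,0.04],
  [[0.001,-0.033,0.0014],0,0.04],
  [[0.001,-0.033,0.0014],0,0.04],
  [[0.001,-0.033,0.0014],0,0.04],
  [[0.001,-0.033,0.0014],0,0.04],
  [[0.001,-0.033,0.0014],0,0.04],
  [[0.001,-0.033,0.0014],0,0.04],
  [[0.001,-0.033,0.0014],0,0.04],
  [[0.001,-0.033,0.0014],0,0.04],
  [[0.001,-0.033,0.0014],0,0.04],
  [[0.001,-0.033,0.0014],0,0.04],
])

```text
time_s: 12.48
tool_pos: [0.4768, -0.0782, 0.1108]
orientation: [0.0, -0.707, 0.0, 0.707]
contact_force: [0.8, 0.2, 0.3]
gripper_width: 0.0397
```

Emit:
drive_tool([
  [[0,0,0],0,0.04],
  [[0,0,0],0,0.04],
  [[0,0,0],0,0.04],
])

```text
time_s: 12.73
tool_pos: [0.4776, -0.08, 0.1111]
orientation: [-0.0, -0.707, -0.0, 0.707]
contact_force: [0.5, 0.7, 0.2]
gripper_width: 0.0401
```

```bash
python3 - <<'E'
from h import *
s=wshot('pics/w7.png',(175,90,375,240),4); go([.519,-.0815,.11],90)
E
```

```text
jaw now -90.0 tilt -1.000 q6 1.28 turn -0.001 shift [ 0.0011  0.0011 -0.0413] pos [ 0.4777 -0.0804  0.1111] F [ 0.5  0.2 -0.3] w 0.0401 t 12.78
```

View pics/w7.png

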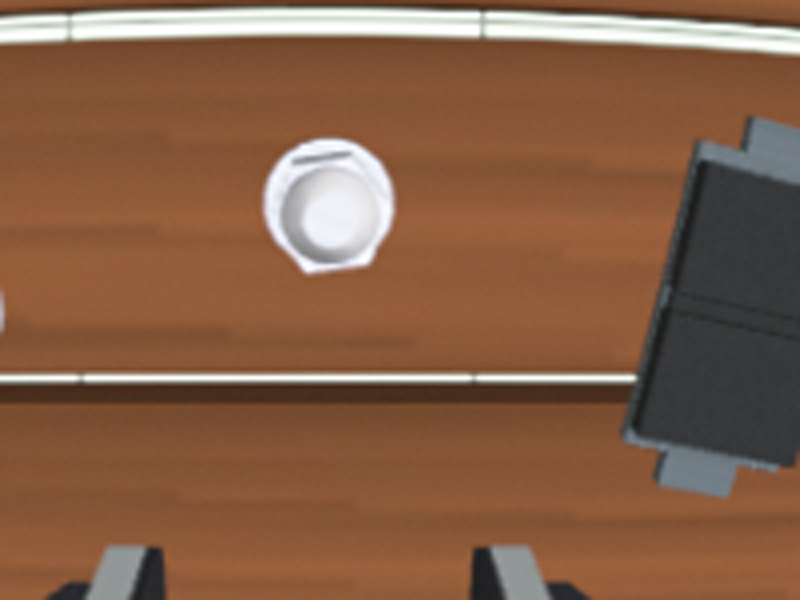

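```bash
python3 - <<'E'
from h import *
s=state()
for u,v,z in ((257.25,140.75,.005),(258.2,143.2,.03)): print(pix('wrist',u,v,z,s))
# pad corners in crop: lugs 
for u,v,z in ((175+697/4,90+468/4,.003),): print('padlug',pix('wrist',u,v,z,s))
for x,y in ((.519,-.0825),): go([x,y,.009],-114)
E
```

```text
[ 0.51904526 -0.08375498  0.005     ]
[ 0.52015344 -0.08418453  0.03      ]
padlug [ 0.45894453 -0.16941578  0.003     ]
jaw now -90.0 tilt -1.000 q6 1.28 turn 0.418 shift [ 0.1021 -0.0149 -0.0385] pos [ 0.4777 -0.0804  0.1111] F [ 0.5  0.2 -0.3] w 0.0401 t 12.78
```

Emit:
drive_tool([
  [[0,0,0],0.105,0.04],
  [[0,0,0],0.105,0.04],
  [[0,0,0],0.105,0.04],
  [[0,0,0],0.104,0.04],
  [[0,-0.0075,-0.0195],0,0.04],
  [[0,-0.0075,-0.0195],0,0.04],
  [[0.03,0,0],0,0.04],
  [[0.02,0,0],0,0.04],
  [[0,0,0],0,0.04],
  [[0,0,0],0,0.04],
])

```text
time_s: 13.62
tool_pos: [0.5186, -0.0827, 0.0607]
orientation: [0.148, -0.691, 0.148, 0.692]
contact_force: [0.2, 0.4, -0.1]
gripper_width: 0.0398
```

```bash
python3 - <<'E'
from h import *
s=wshot('pics/w8.png',(127,150,383,342),3); go([.5192,-.083,.009],-114)
E
```

```text
jaw now -114.1 tilt -1.000 q6 1.72 turn -0.001 shift [ 0.0526  0.0003 -0.0001] pos [ 0.5193 -0.0827  0.0616] F [ 0.6 -0.2  0.3] w 0.0401 t 13.67
```

View pics/w8.png

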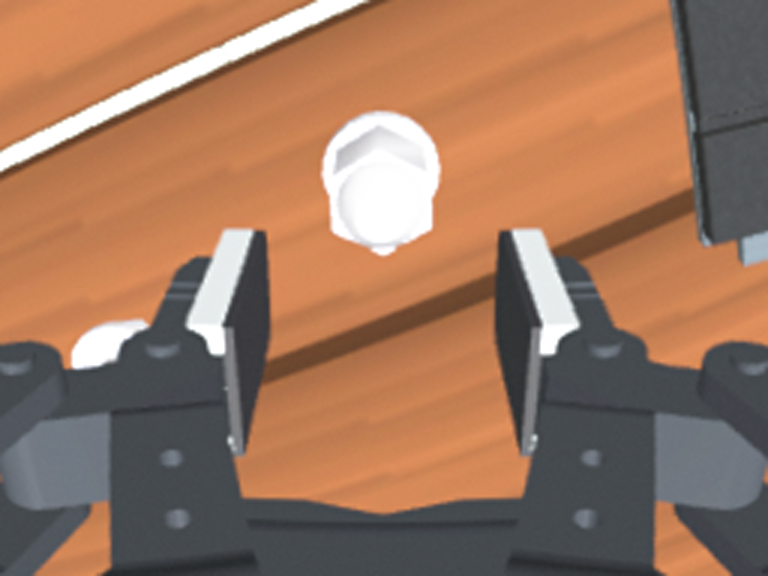

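Emit:
drive_tool([
  [[0.025,0,0],0,0.04],
  [[0.018,0,0],0,0.04],
  [[0.0095,0,0],0,0.04],
  [[0,0,0],0,0.04],
  [[0,0,0],0,0.0],
  [[0,0,0],0,0.0],
  [[0,0,0],0,0.0],
  [[0,0,0],0,0.0],
  [[0,0,0],0,0.0],
])

```text
time_s: 14.42
tool_pos: [0.52, -0.0822, 0.0101]
orientation: [-0.147, 0.692, -0.147, -0.691]
contact_force: [-2.2, -0.8, 8.6]
gripper_width: 0.0192
```

Emit:
drive_tool([
  [[-0.02,0,0],0,0.0],
  [[-0.03,0,0],0,0.0],
  [[-0.035,0,0],0,0.0],
  [[-0.035,0,0],0,0.0],
  [[-0.02,0,0],0,0.0],
  [[0,0,0],0,0.0],
])

```text
time_s: 14.92
tool_pos: [0.5216, -0.0825, 0.1539]
orientation: [-0.147, 0.694, -0.147, -0.689]
contact_force: [0.2, -0.4, -0.4]
gripper_width: 0.0196
```

```bash
python3 - <<'E'
from h import *
go([.685,.1255,.14],-114)
E
```

```text
jaw now -114.0 tilt -1.000 q6 1.72 turn -0.000 shift [ 0.0148 -0.2565 -0.0646] pos [ 0.5216 -0.0825  0.1539] F [ 0.2 -0.4 -0.4] w 0.0196 t 14.92
```

Emit:
drive_tool([
  [[0,-0.0321,-0.0081],0,0.0],
  [[0,-0.0321,-0.0081],0,0.0],
  [[0,-0.0321,-0.0081],0,0.0],
  [[0,-0.0321,-0.0081],0,0.0],
  [[0,-0.0321,-0.0081],0,0.0],
  [[0,-0.0321,-0.0081],0,0.0],
  [[0,-0.0321,-0.0081],0,0.0],
  [[0,-0.0321,-0.0081],0,0.0],
  [[0,0,0],0,0.0],
  [[0,0,0],0,0.0],
])

```text
time_s: 15.75
tool_pos: [0.6833, 0.1277, 0.1482]
orientation: [0.146, -0.692, 0.146, 0.692]
contact_force: [-0.2, -0.7, -0.6]
gripper_width: 0.0192
```

```bash
python3 - <<'E'
from h import *
s=wshot('pics/w9.png'); go([.685,.1255,.03],-114)
E
```

```text
jaw now -114.0 tilt -1.000 q6 2.09 turn 0.001 shift [ 0.1183 -0.     -0.0027] pos [0.6826 0.1266 0.1483] F [-0.4 -0.4 -1.4] w 0.0194 t 15.8
```

View pics/w9.png

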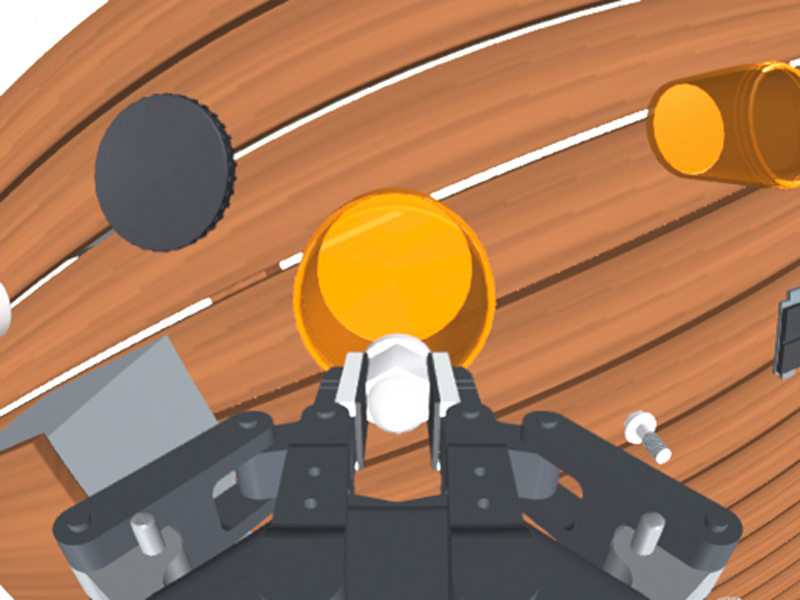

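```bash
python3 - <<'E'
from h import *
s=state(); k=1/1.5625
for u,v,z in ((397,190,.08),(294,290,.08),(495,290,.08),(395,197,.005),(318,268,.005),(472,268,.005),(652,125,.005),(724,130,.005),(689,83,.005),(685,174,.005)): print(np.round(pix('wrist',u*k,v*k,z,s),4))
E
```

```text
[0.737  0.1022 0.08  ]
[0.7142 0.1663 0.08  ]
[0.6752 0.0783 0.08  ]
[0.7298 0.1067 0.005 ]
[0.7089 0.1696 0.005 ]
[0.6692 0.08   0.005 ]
[ 0.7113 -0.0736  0.005 ]
[ 0.6898 -0.1359  0.005 ]
[ 0.7301 -0.117   0.005 ]
[ 0.671  -0.0883  0.005 ]
```

Emit:
drive_tool([
  [[0.02,0,-0.0047],0,0.0],
  [[0.03,0,0],0,0.0],
  [[0.03,0,0],0,0.0],
  [[0.02,0,0],0,0.0],
  [[0.008,0,0],0,0.0],
  [[0,0,0],0,0.0],
  [[0,0,0],0,0.034],
  [[0,0,0],0,0.034],
  [[0,0,0],0,0.034],
  [[0,0,0],0,0.034],
])

```text
time_s: 16.63
tool_pos: [0.688, 0.1244, 0.0422]
orientation: [-0.147, 0.692, -0.147, -0.691]
contact_force: [-0.0, -0.1, 0.1]
gripper_width: 0.0341
```

Emit:
drive_tool([
  [[-0.02,0,0],0,0.034],
  [[-0.035,0,0],0,0.034],
  [[-0.035,0,0],0,0.034],
  [[-0.03,0,0],0,0.034],
  [[0,0,0],0,0.034],
])

```text
time_s: 17.05
tool_pos: [0.6905, 0.1247, 0.1684]
orientation: [-0.148, 0.695, -0.146, -0.688]
contact_force: [0.9, -0.2, 0.8]
gripper_width: 0.0338
```

```bash
python3 - <<'E'
from h import *
go([.457,-.003,.12],-90)
E
```

```text
jaw now -114.0 tilt -1.000 q6 2.08 turn -0.419 shift [0.0459 0.1278 0.234 ] pos [0.6905 0.1247 0.1684] F [ 0.9 -0.2  0.8] w 0.0338 t 17.05
```

Emit:
drive_tool([
  [[0,0,0],-0.105,0.034],
  [[0,0,0],-0.105,0.034],
  [[0,0,0],-0.105,0.034],
  [[0,0,0],-0.104,0.034],
  [[0.0057,0.016,0.0293],0,0.034],
  [[0.0057,0.016,0.0293],0,0.034],
  [[0.0057,0.016,0.0293],0,0.034],
  [[0.0057,0.016,0.0293],0,0.034],
  [[0.0057,0.016,0.0293],0,0.034],
  [[0.0057,0.016,0.0293],0,0.034],
  [[0.0057,0.016,0.0293],0,0.034],
  [[0.0057,0.016,0.0293],0,0.034],
])

```text
time_s: 18.05
tool_pos: [0.4517, -0.0041, 0.1156]
orientation: [0.0, 0.708, -0.0, -0.707]
contact_force: [0.4, -0.2, 0.2]
gripper_width: 0.034
```

Emit:
drive_tool([
  [[0,0,0],0,0.034],
  [[0,0,0],0,0.034],
  [[0,0,0],0,0.034],
])

```text
time_s: 18.3
tool_pos: [0.4539, -0.0038, 0.1158]
orientation: [-0.0, 0.708, -0.0, -0.706]
contact_force: [0.4, 0.1, -0.2]
gripper_width: 0.0338
```

```bash
python3 - <<'E'
from h import *
s=wshot('pics/w10.png'); go([.497,-.003,.017],-90)
E
```

```text
jaw now -90.0 tilt -1.000 q6 1.43 turn -0.000 shift [ 0.0988 -0.0006 -0.0425] pos [ 0.4543 -0.0036  0.1157] F [ 0.3 -0.  -0.6] w 0.0338 t 18.35
```

View pics/w10.png

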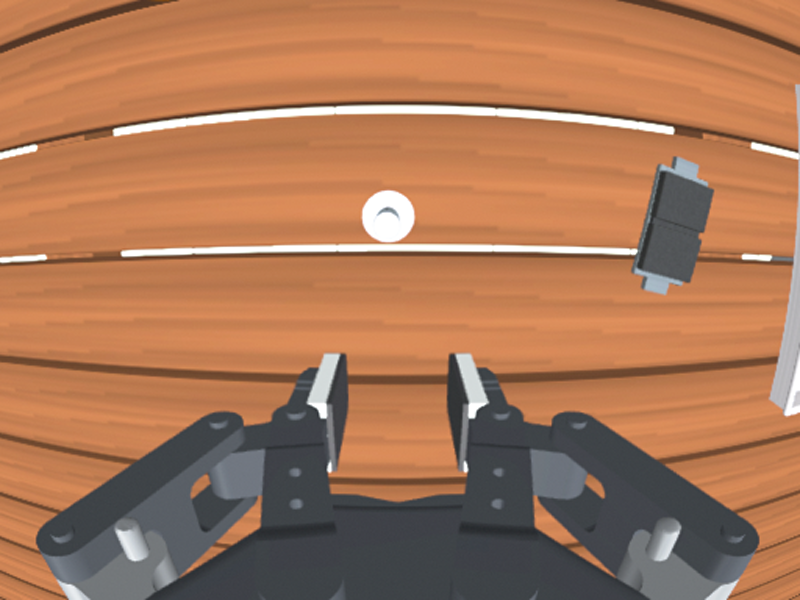

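Bolt flange is centred at (388,215) with the shank end at (388,220), slightly left of the jaw centre (397).

```bash
python3 - <<'E'
from h import *
s=state(); k=1/1.5625
for u,v,z in ((388,215,.005),(388,221,.052),(397,360,.1157)): print(np.round(pix('wrist',u*k,v*k,z,s),4))
for u,v in ((685,160),(655,290)): print(np.round(pix('wrist',u*k,v*k,.003,s),4))
go([.497,-.001,.017],-90)
E
```

```text
[0.498  0.0007 0.005 ]
[ 5.003e-01 -2.000e-04  5.200e-02]
[ 0.4615 -0.0042  0.1157]
[ 0.5393 -0.1832  0.003 ]
[ 0.4554 -0.1688  0.003 ]
jaw now -90.0 tilt -1.000 q6 1.43 turn -0.000 shift [ 0.0988 -0.0026 -0.0425] pos [ 0.4543 -0.0036  0.1157] F [ 0.3 -0.  -0.6] w 0.0338 t 18.35
```

Emit:
drive_tool([
  [[0,-0.0017,-0.0217],0,0.034],
  [[0,-0.0017,-0.0217],0,0.034],
  [[0.01,0,0],0,0.034],
  [[0.03,0,0],0,0.034],
  [[0.03,0,0],0,0.034],
  [[0.018,0,0],0,0.034],
  [[0.009,0,0],0,0.034],
  [[0,0,0],0,0.034],
  [[0,0,0],0,0.0],
  [[0,0,0],0,0.0],
  [[0,0,0],0,0.0],
  [[0,0,0],0,0.0],
])

```text
time_s: 19.35
tool_pos: [0.4969, -0.0003, 0.0191]
orientation: [0.0, 0.708, -0.0, -0.707]
contact_force: [-0.4, -0.3, -0.7]
gripper_width: 0.0102
```

Emit:
drive_tool([
  [[-0.02,0,0],0,0.0],
  [[-0.035,0,0],0,0.0],
  [[-0.035,0,0],0,0.0],
  [[-0.035,0,0],0,0.0],
  [[-0.035,0,0],0,0.0],
  [[-0.02,0,0],0,0.0],
  [[0,0,0],0,0.0],
])

```text
time_s: 19.93
tool_pos: [0.4984, -0.0004, 0.203]
orientation: [0.0, 0.71, -0.0, -0.704]
contact_force: [0.6, -1.0, 0.1]
gripper_width: 0.0105
```

```bash
python3 - <<'E'
from h import *
go([.7005,-.1037,.18],-90)
E
```

```text
jaw now -90.0 tilt -1.000 q6 1.45 turn -0.000 shift [ 0.0247  0.1032 -0.2019] pos [ 4.984e-01 -4.000e-04  2.030e-01] F [ 0.6 -1.   0.1] w 0.0105 t 19.93
```

Emit:
drive_tool([
  [[0.003,0.0147,-0.0288],0,0.0],
  [[0.003,0.0147,-0.0288],0,0.0],
  [[0.003,0.0147,-0.0288],0,0.0],
  [[0.003,0.0147,-0.0288],0,0.0],
  [[0.003,0.0147,-0.0288],0,0.0],
  [[0.003,0.0147,-0.0288],0,0.0],
  [[0.003,0.0147,-0.0288],0,0.0],
  [[0,0,0],0,0.0],
  [[0,0,0],0,0.0],
  [[0,0,0],0,0.0],
])

```text
time_s: 20.77
tool_pos: [0.6971, -0.103, 0.1765]
orientation: [0.0, -0.707, -0.0, 0.708]
contact_force: [0.1, 1.0, -0.9]
gripper_width: 0.0104
```

```bash
python3 - <<'E'
from h import *
s=wshot('pics/w11.png'); go([.7005,-.1037,.06],-90)
E
```

```text
jaw now -90.0 tilt -1.000 q6 1.34 turn -0.000 shift [ 0.1169  0.001  -0.0036] pos [ 0.697  -0.1028  0.1769] F [-0.4 -0.5 -1.9] w 0.0098 t 20.82
```

View pics/w11.png

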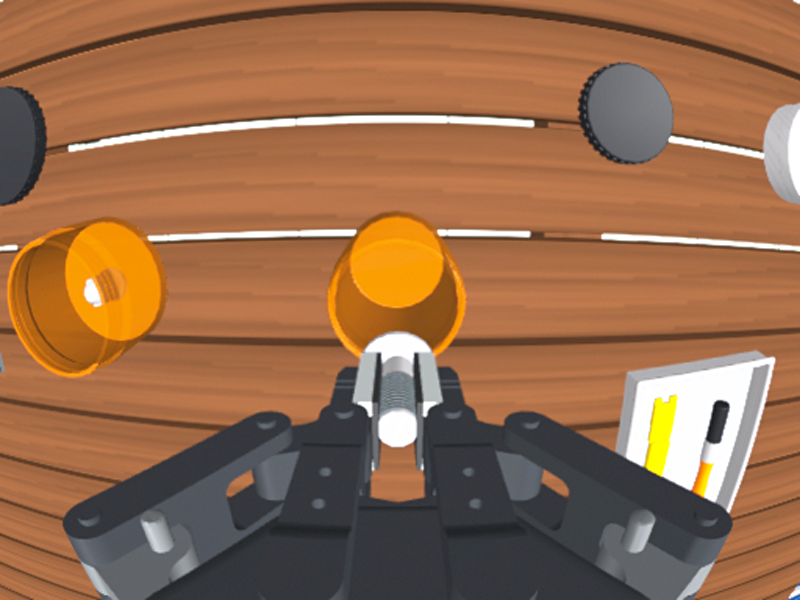

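```bash
python3 - <<'E'
from h import *
s=state(); k=1/1.5625
for u,v,z in ((397,214,.005),(397,307,.005),(350,260,.005),(443,260,.005),(328,300,.105),(466,300,.105),(397,222,.105)): print(np.round(pix('wrist',u*k,v*k,z,s),4))
p,d=viewer.camera('top'); o=viewer.camera_params('top')
E
```

```text
[ 0.7343 -0.1034  0.005 ]
[ 0.6683 -0.1035  0.005 ]
[ 0.7024 -0.0708  0.005 ]
[ 0.7025 -0.1353  0.005 ]
[ 0.7035 -0.0698  0.105 ]
[ 0.7036 -0.1369  0.105 ]
[ 0.7413 -0.1033  0.105 ]
```

Emit:
drive_tool([
  [[0.01,0.0005,-0.0045],0,0.0],
  [[0.025,0,0],0,0.0],
  [[0.03,0,0],0,0.0],
  [[0.025,0,0],0,0.0],
  [[0.018,0,0],0,0.0],
  [[0.009,0,0],0,0.0],
  [[0,0,0],0,0.0],
  [[0,0,0],0,0.019],
  [[0,0,0],0,0.019],
  [[0,0,0],0,0.019],
  [[0,0,0],0,0.019],
])

```text
time_s: 21.78
tool_pos: [0.7044, -0.1039, 0.0639]
orientation: [0.001, 0.709, -0.0, -0.705]
contact_force: [-5.4, 1.8, 35.3]
gripper_width: 0.0189
```

Emit:
drive_tool([
  [[-0.02,0,0],0,0.019],
  [[-0.035,0,0],0,0.019],
  [[-0.035,0,0],0,0.019],
  [[-0.035,0,0],0,0.019],
  [[0,0,0],0,0.019],
])

```text
time_s: 22.2
tool_pos: [0.7055, -0.1041, 0.1931]
orientation: [0.001, 0.711, -0.001, -0.703]
contact_force: [2.0, -0.1, 0.9]
gripper_width: 0.0188
```

```bash
python3 - <<'E'
from h import *
go([.4965,-.1757,.11],79)
E
```

```text
jaw now -90.0 tilt -1.000 q6 1.34 turn 0.192 shift [0.081  0.1101 0.1924] pos [ 0.7055 -0.1041  0.1931] F [ 2.  -0.1  0.9] w 0.0188 t 22.2
```

Emit:
drive_tool([
  [[0,0,0],0.096,0.03],
  [[0,0,0],0.096,0.03],
  [[0.006,0.0138,0.0297],0,0.07],
  [[0.006,0.0138,0.0297],0,0.07],
  [[0.006,0.0138,0.0297],0,0.07],
  [[0.006,0.0138,0.0297],0,0.07],
  [[0.006,0.0138,0.0297],0,0.07],
  [[0.006,0.0138,0.0297],0,0.07],
  [[0.006,0.0138,0.0297],0,0.07],
  [[0.006,0.0138,0.0297],0,0.07],
  [[0,0,0],0,0.07],
  [[0,0,0],0,0.07],
])

```text
time_s: 23.2
tool_pos: [0.4467, -0.1667, 0.1372]
orientation: [0.068, -0.704, 0.068, 0.704]
contact_force: [0.6, -0.5, 0.2]
gripper_width: 0.0699
```

```bash
python3 - <<'E'
from h import *
s=state(); p,d=viewer.camera('wrist'); cv2.imwrite('pics/w12.png',p[:,:,::-1])
hsv=cv2.cvtColor(p,cv2.COLOR_RGB2HSV); g=p.max(2)
m=((hsv[...,1]<90)&(g<140)).astype(np.uint8); m[235:]=0
n,l,st,c=cv2.connectedComponentsWithStats(m)
for i in range(1,n):
    if st[i,4]>300:
        ys,xs=np.where(l==i); P=np.array([pix('wrist',u,v,.010,s)[:2] for u,v in zip(xs,ys)])*1000
        print(st[i],cv2.minAreaRect(P.astype(np.float32)))
go([.4965,-.176,.0025],79)
E
```

```text
[ 351    0   54  235 1804] ((480.4422912597656, -300.50457763671875), (247.02818298339844, 15.126046180725098), 4.543144226074219)Traceback (most recent call last):
  File "<stdin>", line 8, in <module>
  File "h.py", line 14, in pix
    o,d=ray(name,u,v,s); return o+d*(z-o[2])/d[2]
        ~~~^^^^^^^^^^^^
  File "h.py", line 7, in ray
    P=viewer.camera_params(name); f=192/np.tan(np.radians(P['vfov']/2))
ValueError: time passes only in moves, steps and waits
```

```bash
sed -i 's/^def ray/import functools\n@functools.cache\ndef CP(n): return viewer.camera_params(n)\ndef ray/; s/P=viewer.camera_params(name)/P=CP(name)/' h.py; python3 - <<'E'
from h import *
s=state(); p=cv2.imread('pics/w12.png')[:,:,::-1]
hsv=cv2.cvtColor(p,cv2.COLOR_RGB2HSV); g=p.max(2)
m=((hsv[...,1]<90)&(g<140)).astype(np.uint8); m[235:]=0; m[:,:150]=0; m[:,350:]=0
n,l,st,c=cv2.connectedComponentsWithStats(m)
for i in range(1,n):
    if st[i,4]>200:
        ys,xs=np.where(l==i); P=np.array([pix('wrist',u,v,.010,s)[:2] for u,v in zip(xs,ys)])*1000
        print(st[i],cv2.minAreaRect(P.astype(np.float32)))
go([.4965,-.176,.0025],79)
E
```

```text
[ 221   82   55   92 3644] ((498.89251708984375, -172.5177001953125), (49.14381408691406, 84.60224914550781), 76.00009155273438)
jaw now -101.1 tilt -1.000 q6 1.28 turn -0.001 shift [ 0.135  -0.0003 -0.049 ] pos [ 0.4482 -0.1669  0.1375] F [ 0.6 -0.5  0.4] w 0.07 t 23.25
```

Emit:
drive_tool([
  [[0.015,-0.0005,-0.025],0,0.07],
  [[0.02,-0.0005,-0.025],0,0.07],
  [[0.035,0,0],0,0.07],
  [[0.03,0,0],0,0.07],
  [[0.02,0,0],0,0.07],
  [[0.01,0,0],0,0.07],
  [[0.0045,0,0],0,0.07],
  [[0,0,0],0,0.07],
  [[0,0,0],0,0.07],
])

```text
time_s: 24.0
tool_pos: [0.4982, -0.1754, 0.0036]
orientation: [-0.068, 0.704, -0.068, -0.703]
contact_force: [0.6, 0.9, 0.7]
gripper_width: 0.0699
```

```bash
python3 - <<'E'
from h import *
go([.498,-.175,.0025],79)
E
```

```text
jaw now -101.0 tilt -1.000 q6 1.31 turn 0.000 shift [ 0.0011 -0.0004  0.0003] pos [ 0.4982 -0.1754  0.0036] F [0.6 0.9 0.7] w 0.0699 t 24.0
```

Emit:
drive_tool([
  [[0,0,0],0,0.0],
  [[0,0,0],0,0.0],
  [[0,0,0],0,0.0],
  [[0,0,0],0,0.0],
  [[0,0,0],0,0.0],
  [[0,0,0],0,0.0],
])

```text
time_s: 24.5
tool_pos: [0.498, -0.1756, 0.004]
orientation: [-0.068, 0.705, -0.068, -0.703]
contact_force: [-2.1, 1.2, 16.4]
gripper_width: 0.0379
```

Emit:
drive_tool([
  [[-0.02,0,0],0,0.0],
  [[-0.03,0,0],0,0.0],
  [[-0.035,0,0],0,0.0],
  [[-0.035,0,0],0,0.0],
  [[-0.035,0,0],0,0.0],
  [[-0.035,0,0],0,0.0],
  [[-0.02,0,0],0,0.0],
  [[0,0,0],0,0.0],
])

```text
time_s: 25.17
tool_pos: [0.4991, -0.1761, 0.2176]
orientation: [-0.067, 0.706, -0.069, -0.701]
contact_force: [0.9, 0.1, -1.2]
gripper_width: 0.0379
```

```bash
python3 - <<'E'
from h import *
go([.531,.376,.2],-1)
go([.531,.376,.2],-91)
E
```

```text
jaw now -101.0 tilt -1.000 q6 1.31 turn 1.396 shift [ 0.0159 -0.0222  0.5526] pos [ 0.4991 -0.1761  0.2176] F [ 0.9  0.1 -1.2] w 0.0379 t 25.17
jaw now -101.0 tilt -1.000 q6 1.31 turn -0.175 shift [ 0.0159 -0.5526 -0.0222] pos [ 0.4991 -0.1761  0.2176] F [ 0.9  0.1 -1.2] w 0.0379 t 25.17
```

Emit:
drive_tool([
  [[0,0,0],-0.12,0.0],
  [[0,0,0],-0.12,0.0],
  [[0,0,0],-0.12,0.0],
  [[0,0,0],-0.12,0.0],
  [[0,0,0],-0.12,0.0],
  [[0,0,0],-0.12,0.0],
  [[0,0,0],-0.12,0.0],
  [[0,0,0],-0.12,0.0],
  [[0,0,0],-0.12,0.0],
  [[0,0,0],-0.12,0.0],
  [[0,0,0],-0.12,0.0],
  [[0,0,0],-0.12,0.0],
])

```text
time_s: 26.17
tool_pos: [0.4969, -0.175, 0.2122]
orientation: [-0.415, -0.573, -0.415, 0.573]
contact_force: [-0.2, 0.2, -1.8]
gripper_width: 0.0383
```

Emit:
drive_tool([
  [[0,0,0],-0.12,0.0],
  [[0,0,0],-0.12,0.0],
  [[0,0,0],-0.065,0.0],
  [[0.001,0.0015,-0.0368],0,0.0],
  [[0.001,0.0015,-0.0368],0,0.0],
  [[0.001,0.0015,-0.0368],0,0.0],
  [[0.001,0.0015,-0.0368],0,0.0],
  [[0.001,0.0015,-0.0368],0,0.0],
  [[0.001,0.0015,-0.0368],0,0.0],
  [[0.001,0.0015,-0.0368],0,0.0],
  [[0.001,0.0015,-0.0368],0,0.0],
])

```text
time_s: 27.08
tool_pos: [0.5139, 0.1207, 0.2042]
orientation: [-0.495, -0.504, -0.496, 0.505]
contact_force: [1.8, -0.4, -2.1]
gripper_width: 0.0375
```

Emit:
drive_tool([
  [[0.001,0.0015,-0.0368],0,0.0],
  [[0.001,0.0015,-0.0368],0,0.0],
  [[0.001,0.0015,-0.0368],0,0.0],
  [[0.001,0.0015,-0.0368],0,0.0],
  [[0.001,0.0015,-0.0368],0,0.0],
  [[0.001,0.0015,-0.0368],0,0.0],
  [[0.001,0.0015,-0.0368],0,0.0],
  [[0,0,0],0,0.0],
  [[0,0,0],0,0.0],
])

```text
time_s: 27.83
tool_pos: [0.529, 0.3777, 0.1966]
orientation: [-0.496, -0.504, -0.496, 0.504]
contact_force: [-0.3, 0.3, -2.7]
gripper_width: 0.0378
```

```bash
python3 - <<'E'
from h import *
s=wshot('pics/w13.png'); go([.531,.376,.1],-1)
E
```

```text
jaw now -1.0 tilt -1.000 q6 0.54 turn 0.001 shift [0.0968 0.002  0.0002] pos [0.5291 0.3763 0.1968] F [-0.6 -1.4 -1.7] w 0.0379 t 27.88
```

View pics/w13.png

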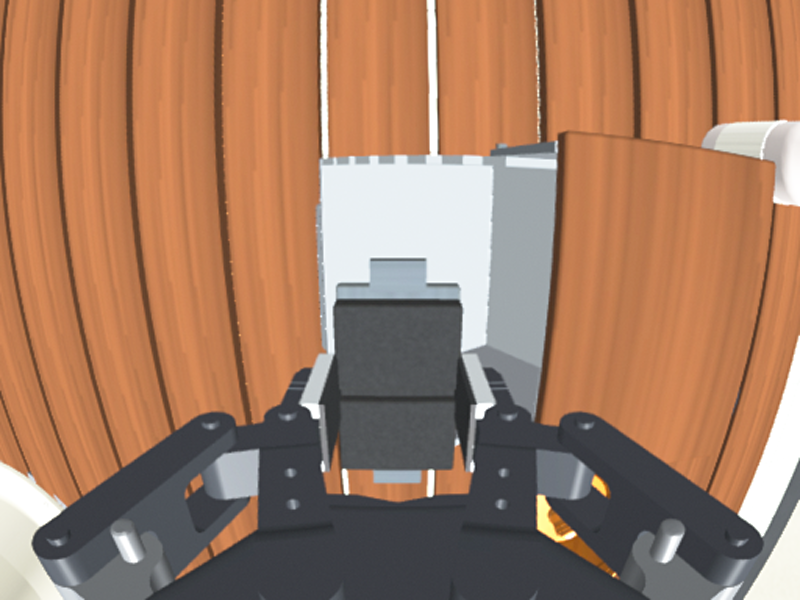

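Pad held crosswise over the bin mouth (pad 335–460, lip edge at 320, ledge at 555). Lowering and letting go.

Emit:
drive_tool([
  [[0.02,0.002,0],0,0.0],
  [[0.03,0,0],0,0.0],
  [[0.025,0,0],0,0.0],
  [[0.015,0,0],0,0.0],
  [[0.005,0,0],0,0.0],
  [[0,0,0],0,0.0],
  [[0,0,0],0,0.055],
  [[0,0,0],0,0.055],
  [[0,0,0],0,0.055],
  [[0,0,0],0,0.055],
  [[0,0,0],0,0.055],
])

```text
time_s: 28.8
tool_pos: [0.532, 0.3764, 0.1034]
orientation: [0.496, 0.505, 0.495, -0.504]
contact_force: [-0.2, 1.0, 0.2]
gripper_width: 0.0552
```

Emit:
drive_tool([
  [[-0.02,0,0],0,0.055],
  [[-0.03,0,0],0,0.055],
  [[-0.035,0,0],0,0.055],
  [[-0.035,0,0],0,0.055],
  [[-0.02,0.0,0.03],0,0.055],
  [[-0.01,-0.01,0.035],0,0.055],
  [[0,-0.015,0.035],0,0.055],
  [[0,-0.015,0.035],0,0.055],
  [[0,-0.015,0.035],0,0.055],
  [[0,-0.015,0.035],0,0.055],
  [[0,-0.005,0.035],0,0.055],
  [[0,0,0],0,0.055],
])

```text
time_s: 29.8
tool_pos: [0.4507, 0.1333, 0.2531]
orientation: [-0.495, -0.505, -0.495, 0.505]
contact_force: [1.2, 0.5, -0.3]
gripper_width: 0.0553
```

```bash
python3 - <<'E'
from h import *
go([0.45,.13,.25])
p,d=viewer.camera('top'); q,_=viewer.camera('scene')
a=cv2.resize(p[110:300,30:460,::-1],(800,353),interpolation=cv2.INTER_CUBIC)
b=cv2.resize(q[90:290,90:470,::-1],(470,247),interpolation=cv2.INTER_CUBIC)
c=cv2.resize(p[110:240,30:140,::-1],(209,247),interpolation=cv2.INTER_CUBIC)
o=np.zeros((600,800,3),np.uint8); o[:353]=a; o[353:,:470]=b; o[353:,470:679]=c
cv2.imwrite('pics/f.png',o)
E
```

```text
jaw now -1.2 tilt -1.000 q6 0.18 turn -0.000 shift [ 0.0031 -0.0007  0.0033] pos [0.4507 0.1333 0.2531] F [ 1.2  0.5 -0.3] w 0.0553 t 29.8
```

View pics/f.png

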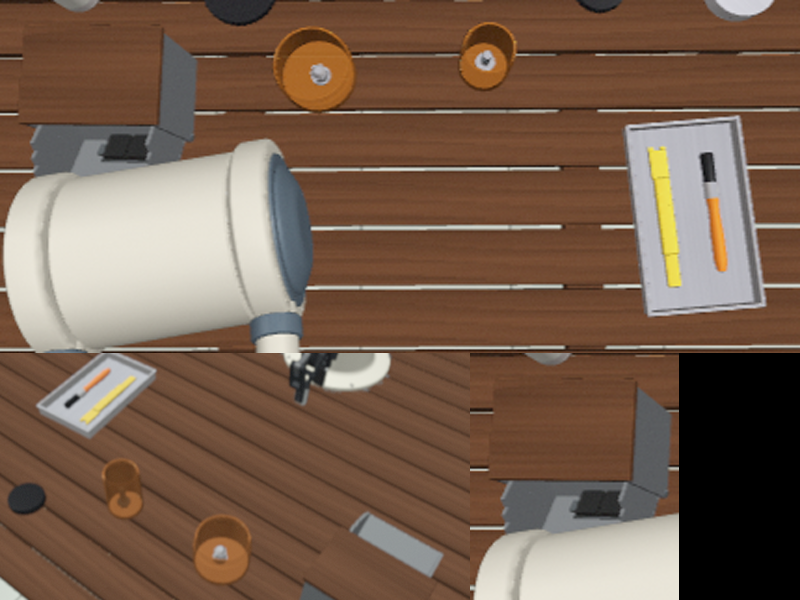

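The combined picture shows the nut at (320,73) in the wide jar, the bolt at (486,61) in the narrow jar and the pad at (125,147) inside the bin. Both tools lie apart in the tray and both jars stand.

```bash
python3 -c "
from bench import ticket; print(ticket.hand_in())"
```

```text
the job is handed in; nothing more can be done
None
```

The shelf is cleared and the job is handed in, at about 30 s of the 115 s. I worked in the order asked: trim tool, brush, nut, bolt, then brake pad.

- **Final check:** the last top and scene pictures show the trim tool and brush flat and apart in the tray. The nut is in the wide jar, the bolt is in the narrow jar, and the pad is inside the bin. Both jars are standing, and the gripper was open and clear of everything.
- **Force on the narrow jar:** when I let go of the bolt, the wrist read about 35 N upward. The gripper probably pressed on the jar's rim. That is under the 40 N limit at the reading, but the true peak between readings is unknown. The jar did not tip.
- **Pad measurement:** the wrist-camera measurement of the brake pad was about 3 mm off the earlier ones and 9 mm too wide. I used a position in between, and the grip width of 38 mm confirmed the hold.

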